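Make up the gauging kit and the cleaning kit

ROBOT

A 6-joint arm with a two-finger parallel gripper is mounted at the origin on a cart in front of the work surface, level with it; the furniture and walls round the work are solid. World frame = base frame: x ahead of the robot, y to its left, z up, the work surface at z = 0. Lengths are in m, angles in rad, forces in N, time in s.
With the tool pointing down it reaches from about 0.325 to 0.775 m from the base axis. Payload 5.5 kg.
Tool frame: the origin (TCP) lies between the finger pads; the fingertips stand 8 mm ahead of it and the grasp point (between the pads) lies 11 mm behind it (tcp_to_tips is the distance from the TCP to the fingertips, in m); z points along the fingers, y is the line along which they close (so a half turn about z gives the same grasp; the last joint's range is limited). The gripper opens to 88 mm and grips with 3 to 60 N. Pads are 20 mm wide; open, the fingers measure 115 mm over their backs; the gripper's body (75 mm by 178 mm) begins 61 mm behind the grasp point.
Start: joints at [1.151, 0.091, 1.231, -0, 1.82, -0.057], TCP at [0.213, 0.561, 0.231] pointing down, gripper open.
Joint ranges: [-2.87, 2.87], [-0.86, 2.18], [0.17, 2.46], [-1.51, 4.65], [0.06, 2.69], [-2.65, 2.65]. Speed limits (rad/s): [2.57, 2.57, 3.01, 3.14, 3.14, 3.14].

INTERFACE

Orientations are given as a unit quaternion [w, x, y, z].
In Python, from bench import * gives the robot as it stands. Calls block until the motion is done:
- move_to(position, orientation): joint-space move of the TCP to a pose.
- move_l(position, speed=0.15, orientation=None): straight line of the TCP; orientation=None keeps the orientation; speed is the mean speed in m/s.
- movej(angles): joint-space move.
- gripper_open() and close(): open the fingers fully, or close them until they stop; the grip force is fixed at half the most.
- hold(seconds).
- inverse_kinematics(position, orientation): joint angles nearest the present ones, or None.
- state(): the state.
- get_image(name): name is "scene" or "top" or "wrist"; returns a dict with "frame" (384x512x3 uint8, blue, green, red), "depth" (384x512 float32, m along the optical axis (not along the pixel's ray), 0 where there is no reading), "camera_matrix" (3x3 intrinsics, pixels), "k1" (the pictures are not rectified: a ray, as slopes to the right and down, at radius r is drawn at 1 + k1 r^2 times it, then the intrinsics apply), "view" (4x4, takes a point from world to camera coordinates). Camera axes: x right, y up, looking along -z (the intrinsics and any distortion apply to the point x, -y, -z); pixel columns grow to the right and rows downward; lengths in m; the calibration is good to about 2 mm. A picture is of the moment at which its call begins.
A pose or a line that the arm cannot do raises IKError and nothing moves.
- job_done(): hands the job in; it is judged then, once.
The state is a dict: "time": time; "joint_pos": joint angles; "dq": joint speeds; "joint_torque": joint torques, N m; "ee_pos": TCP position; "ee_rot": TCP orientation; "ft_force": force on the tool from outside, world axes, zero at the start; "moment": the same for the moment, N m; "finger_gap": finger opening in m; "finger_force": force on a finger pad.
Only numpy, scipy, OpenCV 4.12 (cv2) and the standard library are available. Lean on these libraries where they do the work, as an engineer would, in place of code of your own. Each camera call takes 0.05 s, during which the arm holds its last target. There are 200 camera calls.

TASK

Make up two kits for the wire bench, each thing on the white mark of its own shape: the ring gauge and the check weight in the blue tray, the dropper bottle and the eraser (lying along its mark) in the yellow tray. The ring gauge is in the clamshell holder: swing the lid by its red tongue past upright so that it stays open, then lift the ring out, and leave the lid open. The bottle and the weight end standing upright, the ring and the eraser lying flat, and neither bottle nor weight may be knocked over on the way.

Things in the scene. Friction and masses are not known exactly. Their poses are not given: they have to be found in the camera images.
- ring_center (a point): Grey steel ring gauge, 48 mm across, 14 mm high; the point is its centre. It starts flat on the holder's base (dark steel, 100 x 90 mm, top 10 mm above the bench), under a lid with a 36 mm window that it cannot pass, among four brass pins 4.5 mm high, each 24 mm before or behind and 17 mm beside its centre: its sides towards the holder's +y and -y (the tongue's y) are free for fingers.
- lid (a joint): Angle of the holder's green lid (70 x 84 x 6 mm, 70 g): 0 closed, 1.57 upright, stop at 2.1. Hardly any friction: before about 1.6 it falls shut, past that it falls open to the stop. The hinge axis is level, along the holder's y, 28 mm above the bench, 45 mm behind the ring's centre (on the side away from the tongue).
- tongue (a point): Red tongue, the lid's handle: a bar 12 mm wide (y), 8 mm thick (z), standing out 38 mm from the lid's front edge. The point is on its middle line, 14 mm from the tip, 101 mm from the hinge axis, 28 mm above the bench when closed; free space below and beside. x points to the hinge, y along the hinge axis. Pinched along y it turns in the grip, so the tool can keep pointing down round the arc.
- weight_center (a point): Check weight: pale grey steel cylinder with a knob on top, 22 mm across, 37 mm high, standing on the bench. The point is its centre, 18.5 mm above its foot.
- bottle_center (a point): Dropper bottle: white, red cap and spout, 46 mm across, 130 mm high, standing on the bench. The point is its centre, 65 mm above its foot. The body reaches up to 88 mm; the red cap above it, 25 mm across, can be gripped.
- eraser_center (a point): Eraser: blue sleeve, white end, 20 mm (x) by 42 mm (y) by 12 mm high, lying on the bench. The point is its centre, half-way up.
- ring_place (a point): Fixed blue tray, 165 mm (x) by 100 mm (y), floor 3 mm thick, lip 3 mm above the floor. Place of the ring gauge: a white printed ring 52 mm across with a blue middle. The point is the middle of the mark, on the tray floor; x along the tray's long side, z up. The weight's place is 84 mm off in the tray's +x.
- weight_place (a point): Place of the check weight in the blue tray: a small white printed disc, 26 mm across. The point is the middle of the mark, on the tray floor; x along the tray's long side, z up. 
- eraser_place (a point): Fixed yellow tray, 165 mm (x) by 100 mm (y), floor 3 mm thick, lip 3 mm above the floor. Place of the eraser: a white printed rectangle, 46 mm along the tray's long side (x) and 24 mm across (y), so the eraser's long axis goes along this point's x, either way round. The point is the middle of the mark, on the tray floor; x along the tray's long side, z up. The bottle's place is 84 mm off in the tray's +x.
- bottle_place (a point): Place of the dropper bottle in the yellow tray: a large full white printed disc, 52 mm across. The point is the middle of the mark, on the tray floor; x along the tray's long side, z up. 
There are look-alikes about, which are no part of the job. Of the things that look like the part that bears ring_center, the smaller one is meant.

How it is judged:
At the end, for the whole second after the job is handed in: Lid above 1.6 rad. Ring, weight, bottle and eraser each within 12 mm (horizontally) of their own place, down on the tray floor within 3.5 mm; eraser along its mark within 0.35 rad, bottle and weight upright within 0.12 rad; all still (under 0.02 m/s) (value of joint lid above 1.6 rad and horizontal distance between ring_center and ring_place below 0.012 m and z of ring_center in the frame of ring_place between 0.003 and 0.0105 m and linear speed of each of ring_gauge, test_weight, eraser, bottle below 0.02 m/s and horizontal distance between weight_center and weight_place below 0.012 m and z of weight_center in the frame of weight_place between 0.0145 and 0.022 m and horizontal distance between eraser_center and eraser_place below 0.012 m and z of eraser_center in the frame of eraser_place between 0.002 and 0.0095 m and horizontal distance between bottle_center and bottle_place below 0.012 m and z of bottle_center in the frame of bottle_place between 0.061 and 0.0685 m and angle between the y axis of eraser_center and the x axis of eraser_place, either way round below 0.35 rad and angle between each of weight_center, bottle_center's own z axis and vertical below 0.12 rad); the robot touches nothing.
It fails at once if the bottle or the check weight is knocked over (tilted more than 0.8 rad) (angle between any of bottle_center, weight_center's own z axis and vertical above 0.8 rad).
It also fails if it takes over 122 s, if anything falls off the work surface, if the arm or the gripper's body presses on something with over 40 N, if the wrist force passes 120 N, or if a joint passes its speed limit or range.

## Working session

There is one attempt and no reset: what is moved stays moved. The work goes in short steps, each a Python script; the robot and the scene stay as the last script left them, time stands still between calls to the robot, and variables do not carry over. Pictures are saved under pics/ and viewed, at most 14 in all, crops included, and the job is handed in when it is done.

```bash
mkdir -p pics
cat > h.py <<'E'
from bench import *
import numpy as np, cv2
def snap(n,f=None):
    g=get_image(n)
    if f: cv2.imwrite('pics/'+f,g['frame'])
    return g
def ray(g,u,v):
    K=np.array(g['camera_matrix']);k=g['k1']
    d=np.array([(u-K[0,2])/K[0,0],(v-K[1,2])/K[1,1]]);p=d.copy()
    for _ in range(20): p=d/(1+k*(p@p))
    V=np.array(g['view']);R=V[:3,:3];o=-R.T@V[:3,3]
    return o,R.T@np.array([p[0],-p[1],-1.])
def onz(g,u,v,z):
    o,d=ray(g,u,v);return o+d*(z-o[2])/d[2]
def dpt(g,u,v):
    o,d=ray(g,u,v);return o+d*g['depth'][int(round(v)),int(round(u))]
E
python3 - <<'E'
from h import *
import pickle
gs={n:snap(n,n+'0.png') for n in('scene','top','wrist')}
pickle.dump(gs,open('g0.pkl','wb'))
for n,g in gs.items():
    V=np.array(g['view']);print(n,-V[:3,:3].T@V[:3,3],g['k1'],np.array(g['camera_matrix'])[0])
s=state();print(s['time'],s['ee_pos'],s['ee_rot'],s['finger_gap'])
E
```

```text
scene [ 1.08945129 -0.39644768  0.78977788] 0.017791846466858923 [373.41244377   0.         253.41981614]
top [ 0.36406736 -0.21172722  0.88763059] 0.0060329387827225064 [436.49286987   0.         262.29280467]
wrist [0.13442033 0.5902865  0.38397887] 0.02182808373016709 [336.74873868   0.         252.37454941]
0.15 [0.21284311 0.56074806 0.22975209] [-1.72763058e-04  1.80405208e-01  9.83592079e-01 -7.43473679e-04] 0.0877148381121109
```

View pics/top0.png

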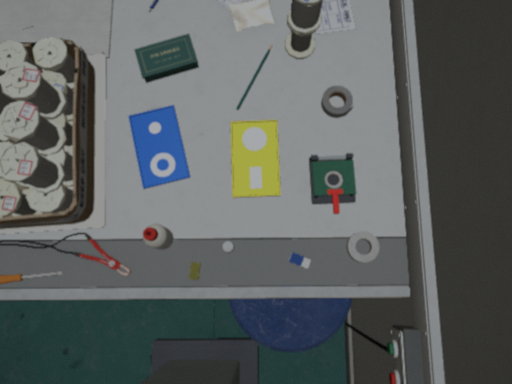

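View pics/scene0.png

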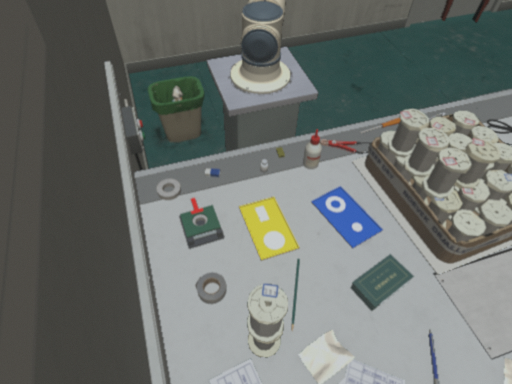

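The top view shows the following:
- **Ring:** the one in the holder window is at (333,180). The similar grey and pale rings at (337,100) and (363,247) are larger and loose.
- **Weight:** the pale disc at (228,246). The brass block at (195,270) is not part of the job.
- **Eraser:** (300,260).
- **Bottle:** (155,235).
- **Trays:** the blue tray has its ring mark at (163,165) and disc at (155,128). The yellow tray has its disc at (255,139) and rectangle at (256,178).
- **Tongue:** (336,200).

I'll check these choices in one close crop and take measurements.

```bash
cat > m.py <<'E'
from h import *
import pickle
gs=pickle.load(open('g0.pkl','rb'));g=gs['top'];f=g['frame']
cv2.imwrite('pics/crop.png',cv2.resize(f[90:290,125:385],None,fx=3,fy=3,interpolation=cv2.INTER_CUBIC))
hsv=cv2.cvtColor(f,cv2.COLOR_BGR2HSV);H,S,V=cv2.split(hsv)
def blobs(m,z,name,amin=15,roi=(110,90,400,290)):
    mm=np.zeros_like(m,np.uint8);x0,y0,x1,y1=roi;mm[y0:y1,x0:x1]=m[y0:y1,x0:x1]
    cs,_=cv2.findContours(mm,cv2.RETR_EXTERNAL,cv2.CHAIN_APPROX_NONE)
    for c in cs:
        M=cv2.moments(c)
        if M['m00']<amin: continue
        r=cv2.minAreaRect(c);b=cv2.boxPoints(r)
        P=np.array([onz(g,u,v,z)[:2] for u,v in b]);p=onz(g,*r[0],z)
        cen=onz(g,M['m10']/M['m00'],M['m01']/M['m00'],z)
        e=P[1]-P[0];e2=P[2]-P[1]
        if np.linalg.norm(e2)>np.linalg.norm(e): e,e2=e2,e
        print(name,'px',np.round(r[0],1),'rect',p[:2].round(4),'cen',cen[:2].round(4),'size',round(np.linalg.norm(e),4),round(np.linalg.norm(e2),4),'ang',round(np.arctan2(e[1],e[0]),3))
red=(S>140)&((H<8)|(H>172))
blobs((H>105)&(H<130)&(S>150),.003,'blue');blobs((H>20)&(H<35)&(S>150),.003,'yellow')
w=(S<70)&(V>170)
blobs(w,.003,'white@3',40)
blobs(w,.006,'white@.006')
blobs(red,.028,'red');blobs((H>60)&(H<95)&(S>60)&(V<120),.031,'green',100)
E
python3 m.py
```

```text
blue px [296.  258.6] rect [ 0.4051 -0.2705] cen [ 0.4052 -0.2707] size 0.0196 0.0151 ang -1.899
blue px [158.2 146.5] rect [0.6422 0.0156] cen [0.642  0.0148] size 0.1632 0.1 ang -2.898
yellow px [254.6 158.2] rect [ 0.6145 -0.1883] cen [ 0.614  -0.1885] size 0.1603 0.0984 ang -3.117
white@3 px [255.2 174.7] rect [ 0.5788 -0.1895] cen [ 0.5796 -0.1886] size 0.0262 0.016 ang -3.05
white@.006 px [255.2 174.7] rect [ 0.5781 -0.1896] cen [ 0.5788 -0.1886] size 0.0261 0.016 ang -3.05
red px [116.2 264.6] rect [0.3951 0.0814] cen [0.3947 0.0813] size 0.0156 0.0098 ang -0.226
red px [150.  233.5] rect [0.4553 0.0182] cen [0.455  0.0184] size 0.0238 0.0218 ang -1.579
red px [334.5 200.5] rect [ 0.5183 -0.3483] cen [ 0.5244 -0.3496] size 0.0467 0.0301 ang 3.099
green px [333.1 177.5] rect [ 0.5649 -0.347 ] cen [ 0.569 -0.346] size 0.0852 0.0728 ang -1.522
```

View pics/crop.png

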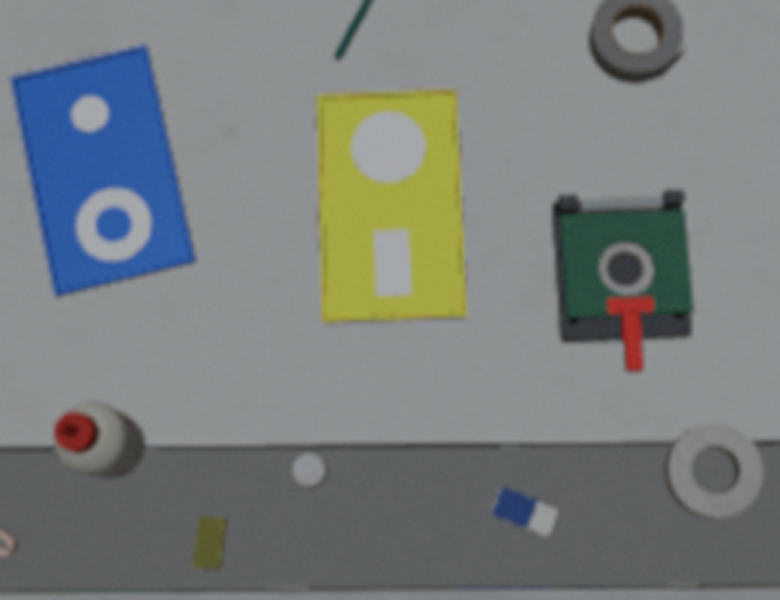

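The crop confirms the choice: the ring shows in the green lid's window, the eraser is blue and white, and the small pale disc is the weight. Next I'll measure the remaining items with local thresholds, and read the depth for heights.

```bash
cat >> m.py <<'E'
print('----')
Si=S.astype(int);Vi=V.astype(int)
lowS=(S<90)
blobs(lowS,.003,'ringmark',60,(148,150,178,180));blobs(lowS,.003,'disc',30,(143,118,168,138))
blobs(lowS,.003,'bigdisc',60,(240,124,270,154));blobs(lowS,.003,'rect',60,(246,164,266,190))
blobs(V>150,.035,'weight',20,(215,235,240,258))
er=((H>105)&(H<130)&(S>120))|(V>150)
blobs(er,.012,'eraser',20,(285,247,316,273))
blobs(red,.032,'tongue',20,(320,198,350,220))
blobs(red,.115,'cap',20,(140,220,170,250))
blobs((V>125),.024,'ringwin',20,(322,167,345,188))
for n,u,v in(('weight',228,246),('bot',150,233),('tongue',336,207),('eraser',297,259),('ring',326,180),('tray',240,130)): print(n,dpt(g,u,v).round(4))
E
python3 m.py | sed '1,/----/d'
```

```text
ringmark px [162.5 164.5] rect [0.6027 0.005 ] cen [0.6028 0.0052] size 0.0528 0.0499 ang -1.58
disc px [154.5 127.5] rect [0.6845 0.0252] cen [0.6846 0.0252] size 0.0247 0.0236 ang -3.103
bigdisc px [254.  138.5] rect [ 0.6578 -0.1872] cen [ 0.6578 -0.1871] size 0.0512 0.051 ang -1.581
rect px [255. 177.] rect [ 0.5739 -0.1891] cen [ 0.5742 -0.1898] size 0.047 0.0251 ang 3.135
eraser px [305.7 262.6] rect [ 0.3968 -0.289 ] cen [ 0.3966 -0.2887] size 0.0115 0.0088 ang -0.49
eraser px [296.  258.8] rect [ 0.4045 -0.2699] cen [ 0.4045 -0.2699] size 0.0217 0.0174 ang -1.982
tongue px [335. 205.] rect [ 0.5085 -0.3483] cen [ 0.5099 -0.3493] size 0.0282 0.0119 ang 3.101
cap px [150.  233.5] rect [ 0.446  -0.0051] cen [ 0.4458 -0.0049] size 0.0214 0.0196 ang -1.579
weight [ 0.4285 -0.1373  0.0406]
bot [ 0.4473 -0.0041  0.1116]
tongue [ 0.5042 -0.3499  0.0337]
eraser [ 0.404  -0.272   0.0125]
ring [ 0.5612 -0.3334  0.0247]
tray [ 0.6781 -0.1573 -0.    ]
```

```bash
cat >> h.py <<'E'
def q(phi):   # tool down, closing line (tool y) at world angle phi
    b=(phi+np.pi/2)/2
    return [0,float(np.cos(b)),float(np.sin(b)),0]
def st(): 
    s=state();print('t',round(s['time'],1),'p',np.round(s['ee_pos'],4),'gap',round(s['finger_gap'],4),'F',np.round(s['ft_force'],1));return s
E
python3 - <<'E'
from h import *
import pickle
g=pickle.load(open('g0.pkl','rb'))['top']
for p in((408,150),(415,180),(425,180),(415,250),(30,120),(20,50),(60,150),(30,205),(300,10),(85,200)): print(p,dpt(g,*p).round(3))
for p,phi in(([.31,.29,.32],.3),([.40,-.1,.32],1.2),([.5,-.35,.2],1.65)):
    r=inverse_kinematics(p,q(phi));print(np.round(r,2) if r is not None else r)
E
```

```text
(408, 150) [ 0.601 -0.478  0.098]
(415, 180) [ 0.538 -0.479  0.121]
(425, 180) [ 0.536 -0.494  0.128]
(415, 250) [ 0.415 -0.479  0.094]
(30, 120) [0.625 0.176 0.208]
(20, 50) [0.807 0.265 0.111]
(60, 150) [0.602 0.169 0.114]
(30, 205) [0.5   0.215 0.113]
(300, 10) [ 0.848 -0.277  0.168]
(85, 200) [0.517 0.137 0.063]
[ 0.67 -0.34  1.46 -0.    2.01  0.37]
[-0.33 -0.37  1.49 -0.    2.02 -1.53]
[-0.67  0.11  1.26 -0.    1.77 -2.32]
```

Run:
```python
from h import *
import pickle
move_to([.20,.38,.32],q(1.0)); move_to([.48,-.34,.26],q(1.65))
g=snap('wrist','w1.png');pickle.dump(g,open('w1.pkl','wb'));st()
V=np.array(g['view']);print(-V[:3,:3].T@V[:3,3],-V[2,:3])
```

```text
t 3.8 p [ 0.4805 -0.3393  0.2602] gap 0.0877 F [-0.7  0.4  0.9]
[ 0.39667075 -0.34665501  0.41450458] [ 0.30302471  0.02460407 -0.95266503]
```

View pics/w1.png

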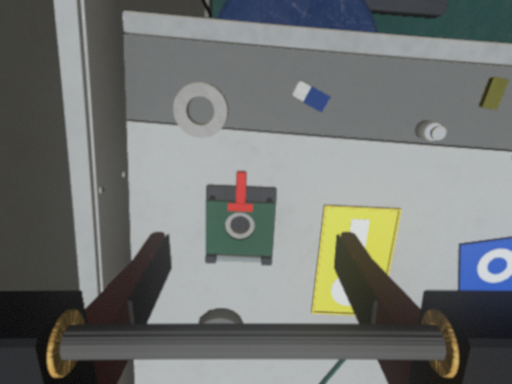

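The wrist view from the robot side shows the tongue at (241,187), with its tip at row 171. It also shows the window and ring at (239,225), the eraser at (312,95) and the weight at (433,131), plus the yellow tray. I'll measure all of these here.

```bash
cat > m2.py <<'E'
from h import *
import pickle
g=pickle.load(open('w1.pkl','rb'));f=g['frame']
H,S,V=cv2.split(cv2.cvtColor(f,cv2.COLOR_BGR2HSV))
def blobs(m,z,name,amin,roi,close=0):
    mm=np.zeros_like(m,np.uint8);x0,y0,x1,y1=roi;mm[y0:y1,x0:x1]=m[y0:y1,x0:x1]
    if close: mm=cv2.morphologyEx(mm,cv2.MORPH_CLOSE,np.ones((close,close)))
    cs,_=cv2.findContours(mm,cv2.RETR_EXTERNAL,cv2.CHAIN_APPROX_NONE)
    for c in cs:
        if cv2.contourArea(c)<amin: continue
        P=np.array([onz(g,u,v,z)[:2] for u,v in c[:,0]])
        r=cv2.minAreaRect((P*1e4).astype(np.float32));b=cv2.boxPoints(r)/1e4
        e=b[1]-b[0];e2=b[2]-b[1]
        if np.linalg.norm(e2)>np.linalg.norm(e): e,e2=e2,e
        print(name,'rect',np.round(np.array(r[0])/1e4,4),'size',np.linalg.norm(e).round(4),np.linalg.norm(e2).round(4),'ang',round(np.arctan2(e[1],e[0])%np.pi,3))
red=(S>140)&((H<8)|(H>172))
blobs(red,.032,'tongue',20,(225,165,260,202)); blobs(red,.032,'bar',20,(220,206,260,216))
blobs((H>60)&(H<95)&(S>60),.031,'green',100,(200,180,285,270),5)
blobs(V>110,.031,'window@31',30,(222,213,258,240)); blobs(V>110,.024,'window@24',30,(222,213,258,240))
er=((H>105)&(H<130)&(S>120))|(V>150)
blobs(er,.009,'eraser',20,(285,75,340,115),5)
blobs(V>150,.03,'weight',20,(410,115,455,148))
blobs(S<90,.003,'rect',60,(345,215,372,245))
blobs((S>150)&(H>20)&(H<35),.003,'yel',60,(300,190,420,320))
for n,u,v in(('tongue',241,187),('green',215,245),('eraser',312,95),('weight',433,131)): print(n,dpt(g,u,v).round(4))
E
python3 m2.py
python3 - <<'E'
import cv2
f=cv2.imread('pics/w1.png')
a=cv2.resize(f[165:275,190:300],None,fx=4,fy=4,interpolation=2)
b=cv2.resize(f[70:180,280:390],None,fx=3.2,fy=4,interpolation=2)
cv2.imwrite('pics/w1c.png',a)
E
```

```text
tongue rect [ 0.5116 -0.3514] size 0.036 0.0107 ang 0.066
bar rect [ 0.5384 -0.3502] size 0.029 0.0052 ang 1.651
green rect [ 0.5659 -0.3489] size 0.0807 0.0693 ang 1.605
window@31 rect [ 0.5619 -0.3491] size 0.0382 0.0334 ang 1.651
window@24 rect [ 0.565  -0.3492] size 0.0389 0.034 ang 1.651
eraser rect [ 0.4025 -0.279 ] size 0.0398 0.0185 ang 1.181
weight rect [ 0.4459 -0.139 ] size 0.0468 0.0034 ang 1.648
weight rect [ 0.4297 -0.1378] size 0.0221 0.0192 ang 1.795
rect rect [ 0.5698 -0.1938] size 0.038 0.03 ang 0.031
tongue [ 0.5118 -0.3508  0.0323]
green [ 0.5905 -0.378   0.0314]
eraser [ 0.4016 -0.278   0.0137]
weight [ 0.4289 -0.144   0.0372]
```

View pics/w1c.png

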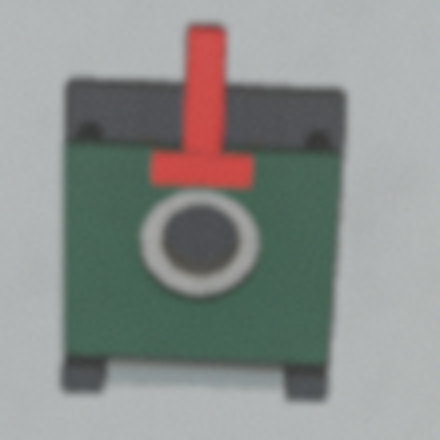

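The crop shows the lid closed, the ring framed concentrically by the window, and the tongue pointing at the robot. The sizes and offsets agree (tongue to ring is 56 mm), and the angle is about 0.055. Opening the lid.

Run:
```python
from h import *
import pickle
a=.055;ux=np.array([np.cos(a),np.sin(a),0]);P=np.array([.507,-.351,.028]);hg=P+.101*ux
Q=q(np.pi/2+a)
def tp(th): return list(hg-.101*np.cos(th)*ux+np.array([0,0,.101*np.sin(th)+.006]))
move_to([P[0],P[1],.12],Q);move_l(tp(0),.15);st();close();st()
for th in np.linspace(.25,2.0,8):
    move_l(tp(th),.12);s=st()
    if np.linalg.norm(s['ft_force'])>60: print('STOP',th);break
else:
    gripper_open();p=tp(2.0);p[2]=.25;move_l(p,.3);move_l([.48,-.34,.27],.3)
    g=snap('wrist','w2.png');pickle.dump(g,open('w1.pkl','wb'));st()
```

```text
t 5.1 p [ 0.5078 -0.3517  0.036 ] gap 0.0882 F [-0.3 -0.1 -0. ]
t 6.3 p [ 0.507 -0.351  0.034] gap 0.0118 F [ 0.2 -1.2 -0.4]
t 6.6 p [ 0.5102 -0.3509  0.0596] gap 0.0115 F [-0.5  1.3  1.1]
t 7.0 p [ 0.5193 -0.3504  0.0822] gap 0.0113 F [-1.  -0.6 -0.8]
t 7.3 p [ 0.534  -0.3498  0.1023] gap 0.0112 F [ 0.2 -3.5 -0.6]
t 7.7 p [ 0.553  -0.349   0.1185] gap 0.0116 F [-0.  -3.8 -1.4]
t 8.1 p [ 0.5755 -0.3481  0.1298] gap 0.0111 F [-1.5 -5.6  1.1]
t 8.4 p [ 0.6004 -0.3471  0.1357] gap 0.0112 F [-1.9 -5.9  4.4]
t 8.8 p [ 0.6262 -0.346   0.1356] gap 0.0099 F [-0.6 -5.9  6.3]
t 9.1 p [ 0.6517 -0.3451  0.13  ] gap 0.0086 F [ 3.4 -6.1  9.8]
t 11.7 p [ 0.4809 -0.3397  0.2681] gap 0.0877 F [-0.3  0.8 -0.5]
```

View pics/w2.png

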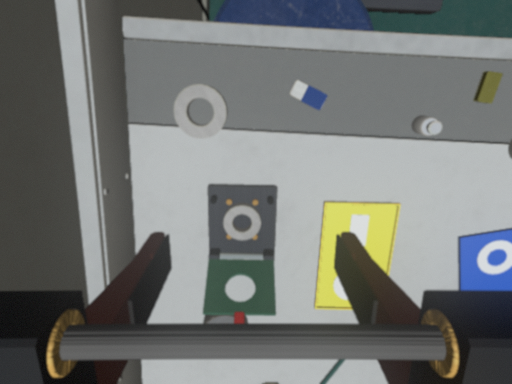

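The lid stands open behind the base. The ring at (241,222) lies among its four brass pins. Measuring it next.

```bash
cat > m3.py <<'E'
exec(open('m2.py').read().split('red=')[0])
blobs(V>115,.023,'ring',100,(216,202,266,245))
pin=(H>8)&(H<28)&(S>90)
blobs(pin,.0145,'pin',2,(220,195,264,245))
er=((H>105)&(H<130)&(S>120))|(V>150)
blobs(er,.009,'eraser',20,(285,75,340,112),5)
blobs(V>150,.03,'weight',20,(410,115,445,140))
blobs((S<90),.003,'rect',60,(347,210,372,240))
E
python3 m3.py
```

```text
ring rect [ 0.564  -0.3493] size 0.0484 0.0476 ang 0.055
pin rect [ 0.5877 -0.3305] size 0.005 0.0029 ang 2.457
pin rect [ 0.5888 -0.3663] size 0.0058 0.002 ang 0.784
pin rect [ 0.5379 -0.3333] size 0.0054 0.0051 ang 0.056
pin rect [ 0.5391 -0.3667] size 0.0068 0.0051 ang 0.036
eraser rect [ 0.4026 -0.2794] size 0.0404 0.0189 ang 1.171
weight rect [ 0.4297 -0.138 ] size 0.0224 0.0196 ang 1.792
rect rect [ 0.5694 -0.1924] size 0.0368 0.0275 ang 0.043
```

```bash
cat >> h.py <<'E'
def meas(g,m,z,near,amin=20,close=0):
    """blob (mask m seen at height z) whose metric rect centre is nearest a world xy"""
    m=m.astype(np.uint8)
    if close: m=cv2.morphologyEx(m,cv2.MORPH_CLOSE,np.ones((close,close)))
    best=None
    for c in cv2.findContours(m,cv2.RETR_EXTERNAL,cv2.CHAIN_APPROX_NONE)[0]:
        if cv2.contourArea(c)<amin: continue
        P=np.array([onz(g,u,v,z)[:2] for u,v in c[:,0]])
        (cx,cy),sz,_=r=cv2.minAreaRect((P*1e4).astype(np.float32));b=cv2.boxPoints(r)
        e=b[1]-b[0] if np.linalg.norm(b[1]-b[0])>np.linalg.norm(b[2]-b[1]) else b[2]-b[1]
        d=np.hypot(cx/1e4-near[0],cy/1e4-near[1])
        if best is None or d<best[0]: best=(d,np.array([cx,cy])/1e4,np.sort(sz)/1e4,np.arctan2(e[1],e[0])%np.pi)
    return best
def hsv(g): return cv2.split(cv2.cvtColor(g['frame'],cv2.COLOR_BGR2HSV))
E
python3 - <<'E'
from h import *
import pickle
R=[.564,-.349]
move_to(R+[.09],q(1.626));move_l(R+[.021],.12);close();st()
move_l(R+[.10],.15);s=st();move_l([.55,-.30,.25],.3)
move_to([.50,0,.27],q(1.5));hold(.2)
g=snap('wrist','w3.png');pickle.dump(g,open('w3.pkl','wb'));st()
H,S,V=hsv(g)
for n,p in(('ringmark',(.6028,.0051)),('disc',(.6845,.0252))):
    print(n,meas(g,(S<90)&(V>100),.003,p))
print('cap',meas(g,(S>140)&((H<8)|(H>172)),.115,(.446,-.005)))
E
```

```text
t 14.0 p [ 0.564 -0.349  0.021] gap 0.0471 F [0.  1.1 0.4]
t 14.7 p [ 0.5637 -0.3488  0.0989] gap 0.0472 F [ 0.2  0.2 -0.5]
t 16.8 p [ 0.5002 -0.0009  0.2697] gap 0.0473 F [-0.8  0.3 -2. ]
ringmark (np.float64(0.07498710393203303), array([ 0.53778105, -0.03225776]), array([0.42718633, 0.67803638]), np.float32(1.4929479))
disc (np.float64(0.1536629271253701), array([ 0.82837383, -0.02876866]), array([0.07299484, 0.3097657 ]), np.float32(1.5006601))
cap (np.float64(0.0038313826794748097), array([ 0.44647417, -0.00119807]), array([0.01898075, 0.01942935]), np.float32(3.069737))
```

View pics/w3.png

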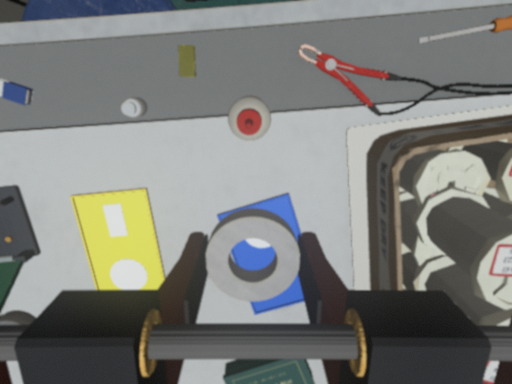

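The ring is gripped and hangs over the blue tray at (253,255), hiding its mark. The top-camera mark checks out at 84 mm spacing and within the tray outline, so I'll place the ring there and then fetch the weight.

Run:
```python
from h import *
import pickle
R=[.6028,.0051]
move_to(R+[.09],q(1.4));move_l(R+[.0145],.12);gripper_open();st();move_l(R+[.12],.2)
move_to([.50,-.06,.27],q(1.5));hold(.2)
g=snap('wrist','w4.png');pickle.dump(g,open('w4.pkl','wb'))
H,S,V=hsv(g)
tray=(H>100)&(H<130)&(S>120)
t=meas(g,tray,.004,(.642,.015),200);print('tray',t)
# things inside the tray
M=((S<110)).astype(np.uint8)
print('disc',meas(g,(S<90)&(V>150),.003,(.6845,.0252),15));print('ring',meas(g,S<110,.017,(.6028,.005),50))
print('weight',meas(g,V>150,.03,(.429,-.138)));print('cap',meas(g,(S>140)&((H<8)|(H>172)),.11,(.446,-.005)))
print('rect',meas(g,(S<90)&(V>130),.003,(.574,-.19)),'bigdisc',meas(g,(S<90)&(V>130),.003,(.658,-.187)))
st()
```

```text
t 19.2 p [0.6028 0.0051 0.0144] gap 0.0877 F [ 0.  -0.6 -0.4]
tray (np.float64(0.0030538870488332178), array([0.64453682, 0.01329977]), array([0.09783038, 0.16414357]), np.float32(0.23985004))
disc (np.float64(0.0021117784446545657), array([0.68539395, 0.02328676]), array([0.0257285 , 0.02582388]), np.float32(3.0745077))
ring (np.float64(0.06783047673603529), array([ 0.5879208 , -0.06117842]), array([0.51751309, 0.76561035]), np.float32(1.5009594))
weight (np.float64(0.0036099987330824356), array([ 0.43045181, -0.1346948 ]), array([0.01739473, 0.01788001]), np.float32(2.245418))
cap (np.float64(0.0018891701931699513), array([ 0.44697031, -0.00337906]), array([0.02067655, 0.02088178]), np.float32(1.5439774))
rect (np.float64(0.0017428636376863088), array([ 0.57469268, -0.1915993 ]), array([0.02548197, 0.04759934]), np.float32(0.023883771)) bigdisc (np.float64(0.010261568335870896), array([ 0.6633062 , -0.17821683]), array([0.02911797, 0.0529705 ]), np.float32(2.7567341))
t 20.9 p [ 0.5001 -0.0595  0.2679] gap 0.0878 F [-0.4 -0.7 -0.1]
```

View pics/w4.png

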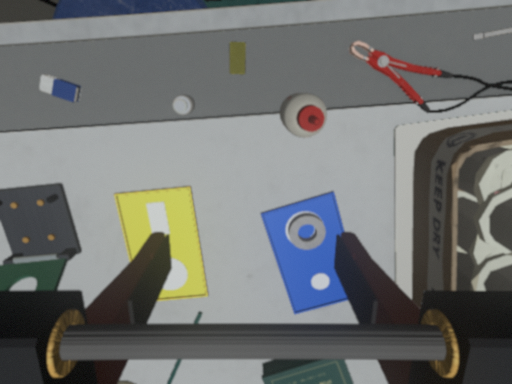

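The ring lies on its mark at (306,231), and the weight's disc is free at (320,281). Moving the weight next.

Run:
```python
from h import *
W=[.4295,-.1368];D=[.685,.0242]
move_to(W+[.12],q(2.1));move_l(W+[.016],.12);close();st()
move_l(W+[.12],.15);st()
move_to([.6,-.03,.16],q(1.55));move_l(D+[.09],.2);move_l(D+[.0197],.1);st();gripper_open();hold(.2);move_l(D+[.12],.2);st()
```

```text
t 23.7 p [ 0.4295 -0.1368  0.016 ] gap 0.0218 F [-0.4  0.   0.1]
t 24.6 p [ 0.429  -0.1366  0.1188] gap 0.0218 F [-0.1 -0.3 -1.6]
t 27.0 p [0.685  0.0242 0.0194] gap 0.0216 F [-0.2  0.2 -1. ]
t 29.0 p [0.6847 0.0242 0.1189] gap 0.0879 F [-0.6  0.2 -0.4]
```

Run:
```python
from h import *
import pickle
E=[.4026,-.2790];D=[.5743,-.1905]
move_to(E+[.10],q(1.175-np.pi/2));move_l(E+[.0105],.12);close();st()
move_l(E+[.10],.15)
move_to(D+[.09],q(.026+np.pi/2));move_l(D+[.0142],.1);st();gripper_open();move_l(D+[.12],.2)
move_to([.48,-.10,.27],q(1.5));hold(.2)
g=snap('wrist','w5.png');pickle.dump(g,open('w5.pkl','wb'));H,S,V=hsv(g)
print('cap',meas(g,(S>140)&((H<8)|(H>172)),.11,(.446,-.005)))
print('bigdisc',meas(g,(S<90)&(V>130),.003,(.658,-.187)))
st()
```

```text
t 32.4 p [ 0.4026 -0.279   0.0105] gap 0.0194 F [ 0.1 -0.4  0.7]
t 35.6 p [ 0.5743 -0.1905  0.014 ] gap 0.0196 F [-0.2  0.5 -1.1]
cap (np.float64(0.0009025997819576897), array([ 0.4465894 , -0.00431641]), array([0.02013571, 0.02142758]), np.float32(1.4979258))
bigdisc (np.float64(0.002057832083902159), array([ 0.65847578, -0.18900208]), array([0.05148417, 0.05314465]), np.float32(0.6274839))
t 38.5 p [ 0.4801 -0.1004  0.268 ] gap 0.0882 F [-0.4  0.1 -0.1]
```

View pics/w5.png

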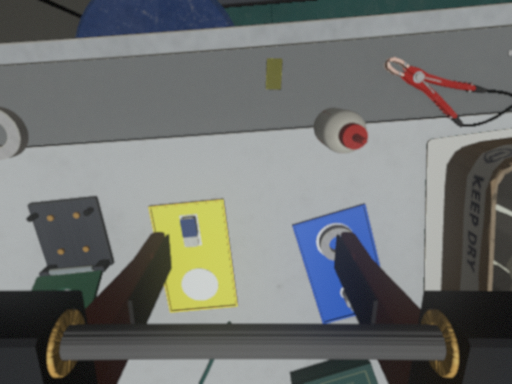

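The eraser lies on its mark at (190,230) and the big disc at (200,285) is free. The bottle cap is at (352,136). Moving the bottle last.

```bash
python3 - <<'E'
from h import *
import pickle
B=[.4465,-.0045];D=[.6583,-.1882]
move_to(B+[.19],q(1.4));move_l(B+[.102],.1);close();st()
move_l(B+[.20],.12);st()
move_l(D+[.20],.15,q(1.5));move_l(D+[.115],.1);move_l(D+[.1057],.04);st();gripper_open();hold(.3);move_l(D+[.22],.15)
move_l([.44,-.14,.30],.2);hold(.2)
g=snap('wrist','w6.png');t=snap('top','t6.png');pickle.dump((g,t),open('w6.pkl','wb'));st()
E
python3 -c "
import cv2,numpy as np
a=cv2.imread('pics/w6.png');b=cv2.imread('pics/t6.png')
cv2.imwrite('pics/m6.png',np.vstack([cv2.resize(a[140:330],(700,260)),cv2.resize(b[90:230,110:390],(700,340))]))"
```

```text
t 41.1 p [ 0.4465 -0.0045  0.1019] gap 0.0245 F [-0.7  0.2 -0.5]
t 42.0 p [ 0.4462 -0.0045  0.199 ] gap 0.0247 F [ 0.2 -0.6 -1.5]
t 45.5 p [ 0.6582 -0.1881  0.1055] gap 0.0246 F [-0.8  0.4 -1.1]
t 49.4 p [ 0.4403 -0.14    0.2995] gap 0.0877 F [-0.1  0.6  0.2]
```

View pics/m6.png

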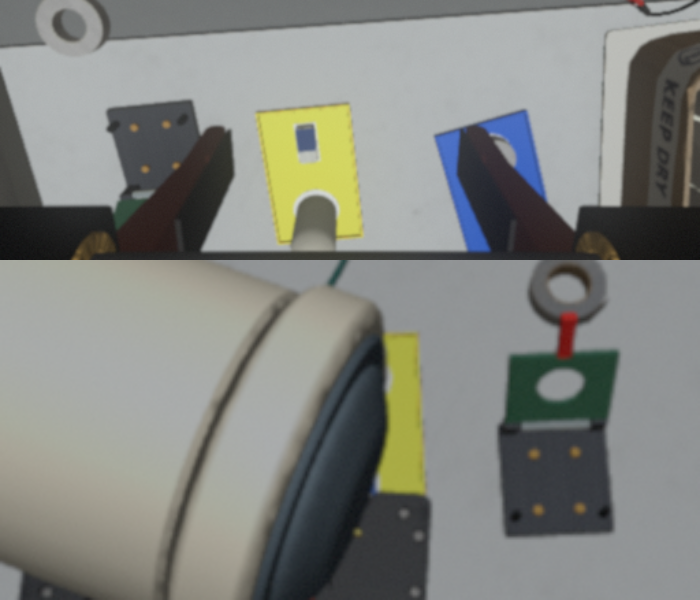

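In the wrist strip, the bottle stands on its disc and the eraser is on its mark. The top view is blocked by the arm, so I'll move it aside for a final check.

Run:
```python
from h import *
move_to([.20,.38,.32],q(1.0));hold(.3)
g=snap('top');H,S,V=hsv(g);st()
cv2.imwrite('pics/t7.png',cv2.resize(g['frame'][95:215,120:370],None,fx=3,fy=3,interpolation=2))
print('eraser',meas(g,(H>100)&(H<130)&(S>90)&(np.arange(512)[None]>240),.015,(.574,-.19),10))
print('cap',meas(g,(S>140)&((H<8)|(H>172)),.118,(.658,-.188)))
```

```text
t 51.8 p [0.2003 0.3799 0.32  ] gap 0.0879 F [-0.4  0.5  0.9]
eraser (np.float64(0.009218380189178069), array([ 0.56478887, -0.19036547]), array([0.01436584, 0.0211217 ]), np.float32(3.1393387))
cap (np.float64(0.005590516808906547), array([ 0.65242729, -0.18755409]), array([0.01897799, 0.02273891]), np.float32(0.22782974))
```

View pics/t7.png

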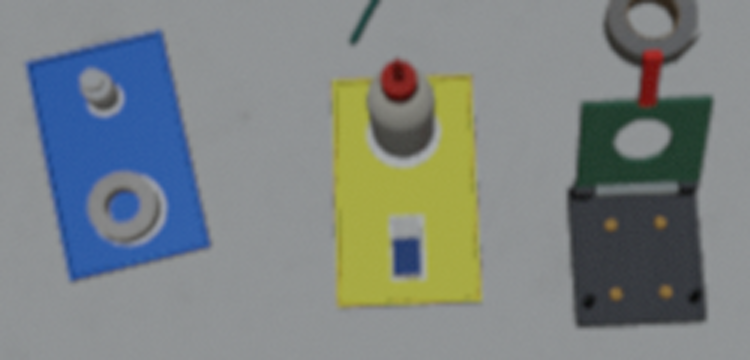

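All four things sit on their marks: the weight at (100,92), ring at (125,207), bottle at (402,130) and eraser at (406,248). The lid is open. Handing in.

```bash
python3 -c "
from bench import *
print(job_done())"
```

```text
the job is handed in; nothing more can be done
None
```

I handed the job in at about 52 s of the 122 s: ring and weight are on their marks in the blue tray, bottle and eraser on theirs in the yellow tray, and the lid is open; no verdict came back.

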